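# Put the carving counter back in order: hang the mallet, load the tray

## Robot

A 7-joint arm with a two-finger parallel gripper is mounted at the origin on the work surface. World frame = base frame: x ahead of the robot, y to its left, z up, the work surface at z = 0. Lengths are in m, angles in rad, forces in N, time in s.
With the tool pointing down it reaches from about 0.4 to 0.85 m from the base axis. Payload 10.4 kg.
Tool frame: the origin (TCP) lies at the very end of the fingers, on their centre line; the grasp point (between the pads) lies manip.hold_point_z behind it (manip.hold_point_z is the distance from the TCP to the grasp point, in m); z points along the fingers, y is the direction in which the jaws open and shut (so a half turn about z gives the same grasp; the last joint's range is limited). The gripper opens to 85 mm and grips with 20 to 120 N. Pads are 22 mm wide; open, the fingers measure 114 mm over their backs; the gripper's body (76 mm by 85 mm) begins 54 mm behind the grasp point. The pads swing forward as they close: fully open they stand 13 mm farther back than shut.
Start: joints at [1.097, 0.332, -0.065, 1.46, 0.022, 1.35, -0.088], TCP at [0.272, -0.563, 0.231] pointing down, gripper open.
Joint ranges: [-2.6, 2.6], [-0.5, 2.12], [-1.47, 1.34], [0.16, 2.42], [-1.27, 4.41], [0.06, 2.06], [-2.6, 2.6]. Speed limits (rad/s): [2.22, 2.22, 2.79, 2.79, 3.14, 3.14, 3.14].

## Interface

Orientations are given as a unit quaternion [x, y, z, w].
In Python, from workcell import manip gives the robot as it stands.
- The arm moves only by the tool jog_arm, never from a script. Its arguments are lists of equal length, an entry for each row: "translation": the shift along the world's x, y, z in mm, a list of three; "turn": the turn about the world's z in degrees. In form: {"translation": [[x, y, z], ...], "turn": [turn, ...]}. A call has 1 to 12 rows; each row is the pose to reach, as a shift and turn from the pose measured when the call began; what a row does not reach only later rows make up. A row lasts 1/12 s, in which the tool goes at most 41.7 mm and 7.16 degrees, less where a joint would pass 70% of its speed; a pose out of reach is approached as far as the arm can. A call with a gripper value outside its range is refused whole. "grip" is the finger opening in mm, from 0 to 85.4, set as the call begins (left out, the last holds). The fingers move at their own pace and stop on an object; "grip_force" is the grip in N (left out, the last holds). Time passes only in rows, so rows that repeat a pose let the fingers close. It gives the time, the measured TCP pose, the force and the opening at its end, in the units of the state.
- manip.get_obs(): the state, without advancing time (a new reading comes with each control period).
- manip.camera(name): name is "scene" or "top"; returns a dict with "frame" (384x512x3 uint8, red, green, blue), "mtx" (3x3 intrinsics, pixels), "pose" (4x4, takes a point from camera to world coordinates). Camera axes: x right, y down, z forward; pixel columns grow to the right and rows downward; lengths in m; the calibration is good to about 2 mm. A picture is of the moment at which its call begins. There is no depth.
- manip.hand_in(): hands the job in, once; it reports no verdict.
Trained networks look in a picture, given as the dict that the camera call returned (one of the last four; its "shot" number tells which), for a name from the list of things; names that differ only in an ending like _2 or _b are one class to them, and where a whole thing is asked for, a point or a joint stands for the part that bears it (a point fixed in the world has none). Each returns a list of dicts, best first, with "confidence" (0 to 1); they miss things now and then, are a little off and sometimes report something else, mostly with a low value. They report only what shows in the picture. A call takes as long as a camera call. They do not tell look-alikes from the thing itself.
- manip.outline_of(picture, label): "mask" (384x512 bool, what is visible of it) and "extent" ([left, top, right, bottom] in pixels, round what is visible of it).
- manip.pinpoint(picture, label): "at" ([column, row] in pixels: a listed point, or the origin of a listed thing).
The state is a dict: "clock": time; "joint_pos": joint angles; "joint_velocities": joint speeds; "tau": joint torques, N m; "position": TCP position; "ee_rot": TCP orientation; "ft_force": force on the tool from outside, world axes, zero at the start; "torque": the same for the moment, N m; "grip_width": opening from 0.0 (shut) to 1.0 (fully open).
Only numpy, scipy, OpenCV 4.12 (cv2) and the standard library are available. Lean on these libraries where they do the work, as an engineer would, in place of code of your own. Each camera call takes 0.05 s, during which the arm holds its last target. There are 200 camera calls.

## Task

Tidy the carving counter: take the meat mallet out of its drip stand, hang it by its head, handle down, on the one free pair of prongs of the hook rack, and push it fully back against the rack's bar without knocking the tools hanging beside it. Then stand the tall canister in the back compartment of the tray (the one farther from the robot), and after it the short canister in the front compartment, both upright; leave everything else where it is.

Things in the scene. Friction and masses are not known exactly. Their poses are not given: they have to be found in the camera images.
- mallet_head (a point): Meat mallet: aluminium block head 52 mm long (own x) x 44 mm (own y) x 48 mm high (own z, up), about 0.35 kg, with an 18 mm round black handle reaching 125 mm straight down from the middle of its underside. This point is the head's centre, 24 mm above its underside. At the start the head rests on the drip stand, handle in its hole, own x within 0.6 rad of world x.
- stand: Grey plastic drip stand, fixed: block 90 x 90 mm, 150 mm high, with a 34 mm square hole 140 mm deep in the middle of its top. Origin: centre of its foot on the table; z up.
- rack: Hook rack, fixed: steel back bar along own y, 380 mm long, 12 mm thick, 200 to 240 mm above the table, on two end posts. Five pairs of prongs at 70 mm pitch point to own -x (towards the robot); four hold tools, one of the three inner pairs is free. Origin: on the table below the middle of the bar's front face.
- free_hook: The free pair of level steel prongs, fixed. Origin: midway between them at the bar's front face, at the height of their upper faces (210 mm up; bar 30 mm higher). They run 126 mm along own -x, 8 mm wide, 26 mm gap for the handle, open at the free end, where the last 6 mm is a lip 6 mm high. Pushed home along +x (dry friction, a few N) the head's end touches the bar: its centre at x -26, z +24 mm.
- tool_a: A tool hanging by its head on an end pair of prongs (round steel press, dark wood handle); head 50 mm across, top 37 mm above the prongs. Origin: centre of the head's underside. Not to be knocked.
- tool_b: A hanging scraper with black handle: head 48 x 46 mm, blade up to 50 mm above the prongs. Origin: centre of the head's underside. Not to be knocked.
- tool_c: A hanging wooden pounder: round head 44 mm across, top 50 mm above the prongs. Origin: centre of the head's underside. Not to be knocked.
- tool_d: A tool hanging on the other end pair of prongs: light wood block head 50 x 46 x 34 mm high. Origin: centre of the head's underside. Not to be knocked.
- tall_mid (a point): Tall canister: upright white cylinder 58 mm across and 150 mm high, the top 12 mm being a narrower black lid (48 mm across), about 0.35 kg. This point is its centre, half-way up.
- short_mid (a point): Short canister: same shape and colours, 58 mm across and 80 mm high with a 12 mm high lid 48 mm across, about 0.2 kg. This point is its centre, half-way up.
- tray_back (a point): Back compartment of the fixed steel tray (183 x 94 mm, rim 20 mm high, 5 mm walls and floor, one 5 mm wall across its middle): centre of its inner floor, 5 mm above the table; 84 mm square inside. Own x points along the tray from the front compartment to the back one.
- tray_front (a point): Front compartment of the same tray, nearer the robot, 84 mm square inside: centre of its inner floor, 5 mm above the table.
- cups: Bystander: stack of sauce cups, 70 mm across, 65 mm high, loose, on the table. Origin: centre of its foot.
- shaker: Bystander: steel shaker, 42 mm across, 88 mm high, loose, between the rack and the tray. Origin: centre of its foot.
Mind the look-alikes: they are no part of the job. What is shaped like the part that bears short_mid but green or yellow is not meant. Of the things shaped like the part that bears tray_back, the bare steel one is meant.

How it is judged:
On the way, in this order (a step that is already met when the one before it is completed fails the run):
1. the mallet hangs on the free prongs, pushed back against the bar, and is let go (x of mallet_head in the frame of free_hook above -0.034 m and y of mallet_head in the frame of free_hook between -0.012 and 0.012 m and z of mallet_head in the frame of free_hook between 0.015 and 0.032 m and angle between mallet_head's own z axis and vertical below 0.15 rad and contact force between mallet and the fingers below 0.1 N), for 0.2 s.
2. then the tall canister stands in the back compartment and is let go (horizontal distance between tall_mid and tray_back below 0.03 m and z of tall_mid in the frame of tray_back between 0.069 and 0.081 m and angle between tall_mid's own z axis and vertical below 0.1 rad and contact force between tall and the fingers below 0.1 N), for 0.2 s.
3. then the short canister stands in the front compartment and is let go (horizontal distance between short_mid and tray_front below 0.03 m and z of short_mid in the frame of tray_front between 0.034 and 0.046 m and angle between short_mid's own z axis and vertical below 0.1 rad and contact force between short and the fingers below 0.1 N), for 0.2 s.
At the end, for the whole second after the job is handed in: Mallet head on the free prongs, handle down, upright within 0.15 rad, its centre at most 34 mm from the bar (26 mm touches); tall canister upright (0.1 rad) on the back compartment's floor, short one on the front's, each within 30 mm of the middle; all at rest (x of mallet_head in the frame of free_hook above -0.034 m and y of mallet_head in the frame of free_hook between -0.012 and 0.012 m and z of mallet_head in the frame of free_hook between 0.015 and 0.032 m and angle between mallet_head's own z axis and vertical below 0.15 rad and horizontal distance between tall_mid and tray_back below 0.03 m and z of tall_mid in the frame of tray_back between 0.069 and 0.081 m and angle between each of tall_mid, short_mid's own z axis and vertical below 0.1 rad and horizontal distance between short_mid and tray_front below 0.03 m and z of short_mid in the frame of tray_front between 0.034 and 0.046 m and linear speed of each of mallet, tall, short below 0.03 m/s).
It fails at once if a hanging neighbour is shifted by more than 15 mm or tilted by more than 0.3 rad (distance of any of tool_a, tool_b, tool_c, tool_d from where it was at the start of the episode above 0.015 m or angle between any of tool_a, tool_b, tool_c, tool_d's own z axis and vertical above 0.3 rad).
It fails at once if the cups or the shaker is pushed by more than 30 mm or tipped by more than 0.3 rad (distance of any of cups, shaker from where it was at the start of the episode above 0.03 m or angle between any of cups, shaker's own z axis and vertical above 0.3 rad).
It fails at once if a canister is tipped over (angle between any of tall_mid, short_mid's own z axis and vertical above 0.8 rad).
It also fails if it takes over 72 s, if anything falls off the work surface, if the arm or the gripper's body presses on something with over 40 N, if the wrist force passes 120 N, or if a joint passes its speed limit or range.

## Working session

There is one attempt and no reset: what is moved stays moved. The work goes in short steps, Python scripts to look and compute and a tool call to move; the robot and the scene stay as the last step left them, time stands still between calls to the robot, and variables do not carry over. Pictures are saved under pics/ and viewed, about 8 in all and at most 12, crops included, and the job is handed in when it is done.

Besides the shell and the picture viewer there is one more tool, called in YAML: its name, and indented under it one key for each argument. jog_arm: Moves the arm, as the interface text tells. Its arguments: {"type":"object","properties":{"translation":{"type":"array"},"turn":{"type":"array"},"grip":{"type":"number"},"grip_force":{"type":"number"}},"required":["translation","turn"]}

```bash
ls; mkdir -p pics
cat > h.py <<'E'
from workcell import manip
import numpy as np, cv2
def tri(obs):
    # obs: list of (cam, [u,v]) -> point by least squares of rays
    A=np.zeros((3,3));b=np.zeros(3)
    for c,p in obs:
        P=np.array(c["pose"]);K=np.array(c["mtx"])
        d=P[:3,:3]@np.linalg.solve(K,[p[0],p[1],1]);d/=np.linalg.norm(d)
        M=np.eye(3)-np.outer(d,d);A+=M;b+=M@P[:3,3]
    return np.linalg.solve(A,b)
def atz(c,p,z):
    P=np.array(c["pose"]);K=np.array(c["mtx"])
    d=P[:3,:3]@np.linalg.solve(K,[p[0],p[1],1]);o=P[:3,3]
    return o+d*(z-o[2])/d[2]
def proj(c,X):
    P=np.linalg.inv(np.array(c["pose"]));q=P[:3,:3]@np.array(X)+P[:3,3];q=np.array(c["mtx"])@q
    return q[:2]/q[2]
E
python3 - <<'E'
from h import *
print(manip.hold_point_z)
o=manip.get_obs();print(o['clock'],o['position'],o['ee_rot'],o['grip_width'])
s=manip.camera("scene");t=manip.camera("top")
for n,c in(("scene",s),("top",t)): print(n,np.round(c["pose"],3).tolist())
for l in "mallet_head stand rack free_hook tool_a tool_b tool_c tool_d tall_mid short_mid tray_back tray_front cups shaker".split():
    a=manip.pinpoint(s,l);b=manip.pinpoint(t,l)
    f=lambda r:[(np.round(x["at"]).astype(int).tolist(),round(x["confidence"],2)) for x in r]
    print(l,f(a),f(b), np.round(tri([(s,a[0]["at"]),(t,b[0]["at"])]),3) if a and b else '')
im=np.vstack([s["frame"],t["frame"]])
cv2.imwrite("pics/scene.png",cv2.resize(s["frame"],(800,600))[:,:,::-1]);cv2.imwrite("pics/top.png",cv2.resize(t["frame"],(800,600))[:,:,::-1])
E
```

```text
pics
0.0187
0.0 [ 0.2721224  -0.56221856  0.23051199] [ 9.74701826e-01  2.23508021e-01 -1.96375900e-04 -6.89856965e-04] 1.0009943150988636
scene [[-0.288, 0.519, -0.805, 1.279], [0.957, 0.14, -0.252, 0.29], [-0.018, -0.843, -0.538, 0.699], [0.0, 0.0, 0.0, 1.0]]
top [[0.021, -0.99, 0.141, 0.307], [-1.0, -0.023, -0.016, 0.032], [0.019, -0.141, -0.99, 1.015], [0.0, 0.0, 0.0, 1.0]]
mallet_head [([361, 181], 0.88)] [([126, 218], 0.67)] [0.375 0.301 0.172]
stand [([356, 230], 0.55)] [([145, 228], 0.71)] [ 0.364  0.308 -0.004]
rack [] [] 
free_hook [([277, 227], 0.67)] [([206, 85], 0.75), ([232, 101], 0.74)] [0.672 0.139 0.206]
tool_a [([345, 234], 0.98), ([223, 208], 0.73), ([310, 222], 0.64), ([251, 210], 0.6), ([362, 181], 0.41)] [([138, 90], 0.98), ([172, 93], 0.86), ([233, 102], 0.81), ([265, 109], 0.69)] [0.657 0.284 0.208]
tool_b [([345, 234], 0.98), ([223, 208], 0.73), ([310, 222], 0.64), ([251, 210], 0.6), ([362, 181], 0.41)] [([138, 90], 0.98), ([172, 93], 0.86), ([233, 102], 0.81), ([265, 109], 0.69)] [0.657 0.284 0.208]
tool_c [([345, 234], 0.98), ([223, 208], 0.73), ([310, 222]
[... 267 characters left out ...]
0.98), ([172, 93], 0.86), ([233, 102], 0.81), ([265, 109], 0.69)] [0.657 0.284 0.208]
tall_mid [([166, 180], 0.79)] [] 
short_mid [([217, 187], 0.71), ([310, 200], 0.58), ([236, 211], 0.39)] [([322, 250], 0.86), ([272, 210], 0.83), ([196, 251], 0.63)] [ 0.314 -0.152  0.042]
tray_back [([188, 179], 0.88), ([143, 252], 0.75), ([362, 179], 0.7)] [([356, 137], 0.91), ([373, 282], 0.75)] [ 0.545 -0.16   0.217]
tray_front [([158, 232], 0.94), ([201, 169], 0.59)] [([350, 175], 0.87), ([369, 316], 0.64), ([203, 86], 0.34), ([215, 203], 0.21)] [ 0.524 -0.25  -0.006]
cups [([223, 206], 0.46), ([309, 222], 0.28)] [([216, 198], 0.78)] [0.468 0.032 0.114]
shaker [] [([203, 87], 0.68), ([304, 144], 0.65)]
```

View pics/scene.png

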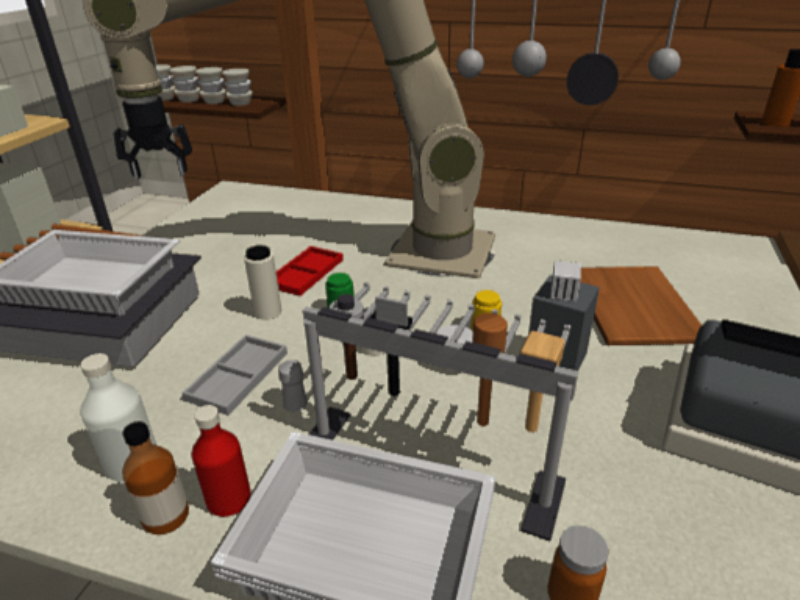

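View pics/top.png

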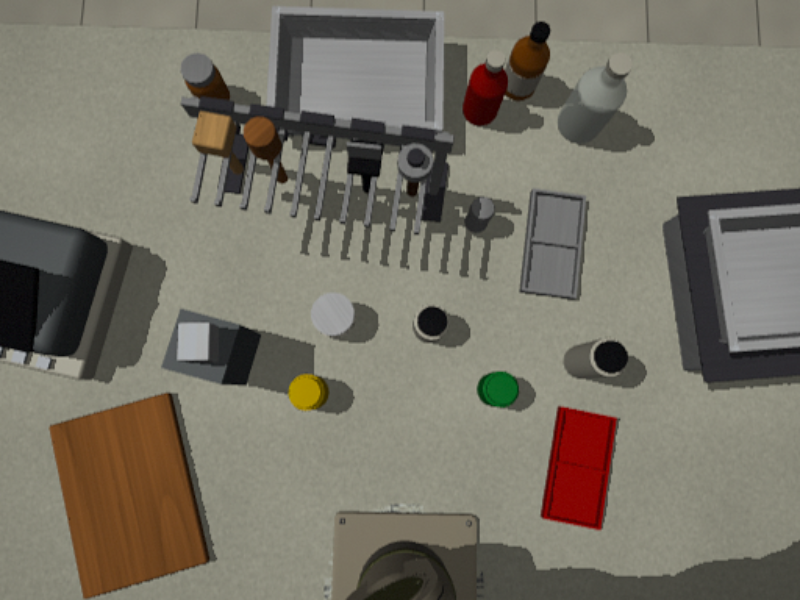

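The pictures show (in 800×600 pixels):
- **Mallet:** in the grey stand, top view (195,342).
- **Rack:** the middle pair of prongs, top (312,180), is free.
- **Tall canister:** top (608,357).
- **Short canister candidates:** white with black lid at (432,322), yellow at (308,392), green at (498,390). I choose the white one with the black lid.
- **Tray candidates:** bare steel at (554,244), red at (580,468), and large steel bins. I choose the small steel one, whose back compartment is at (557,215).

Next are close crops and refined measurements.

Run:
```python
from h import *
s=manip.camera("scene");t=manip.camera("top")
np.save("s.npy",s,allow_pickle=True);np.save("t.npy",t,allow_pickle=True)
f=t["frame"][:,:,::-1]
cv2.imwrite("pics/rack.png",cv2.resize(f[50:165,110:305],None,fx=4,fy=4,interpolation=cv2.INTER_CUBIC))
a=cv2.resize(f[190:260,95:175],None,fx=5,fy=5,interpolation=cv2.INTER_CUBIC)
b=cv2.resize(f[110:250,255:415],None,fx=2.5,fy=2.5,interpolation=cv2.INTER_CUBIC)
cv2.imwrite("pics/comp.png",np.hstack([a,b]))
for l in ["mallet_head","short_mid","tall_mid","cups","shaker","stand","tray_back"]:
  for n,c in(("s",s),("t",t)):
    for r in manip.outline_of(c,l):
        m=r["mask"].astype(np.uint8);rect=cv2.minAreaRect(cv2.findNonZero(m))
        print(l,n,round(r["confidence"],2),np.round(r["extent"]).tolist(),int(m.sum()),np.round(rect[0],1),np.round(rect[1],1),round(rect[2],1))
```

```text
mallet_head t 0.87 [113.0, 205.0, 139.0, 235.0] 659 [126.  219.5] [25. 26.] 90.0
mallet_head t 0.57 [114.0, 62.0, 290.0, 143.0] 1997 [199.2 101.8] [175.9  57.6] 8.1
short_mid s 0.63 [303.0, 188.0, 323.0, 213.0] 258 [308.  195.5] [17.8 25.4] 60.9
short_mid s 0.57 [229.0, 197.0, 244.0, 228.0] 59 [235.6 213.9] [27.  11.8] 82.6
short_mid s 0.57 [207.0, 175.0, 226.0, 199.0] 268 [216.5 184.5] [21. 17.] 90.0
short_mid t 0.92 [306.0, 241.0, 334.0, 259.0] 552 [318.  248.5] [23. 28.] 90.0
short_mid t 0.82 [262.0, 197.0, 291.0, 220.0] 407 [275.5 207. ] [20.5 23.3] 45.0
short_mid t 0.55 [184.0, 242.0, 208.0, 262.0] 483 [197. 251.] [22. 24.] 90.0
tall_mid s 0.68 [156.0, 157.0, 182.0, 206.0] 812 [167.9 180. ] [47.5 18.6] 78.7
tall_mid t 0.59 [362.0, 215.0, 404.0, 243.0] 868 [381.4 230.7] [25.  41.1] 74.1
tall_mid t 0.41 [332.0, 123.0, 375.0, 193.0] 2404 [353.2 156. ] [37.2 67.9] 5.7
cups s 0.73 [279.0, 207.0, 304.0, 237.0] 140 [290.5 223. ] [30. 21.] 90.0
cups t 0.97 [200.0, 184.0, 227.0, 220.0] 647 [212.8 201.8] [29.  26.9] 45.0
shaker s 0.72 [179.0, 229.0, 196.0, 266.0] 475 [186.5 246.6] [33.2 15.8] 82.9
shaker t 0.51 [297.0, 129.0, 314.0, 144.0] 318 [306.5 137.5] [15.7 23.7] 26.6
stand s 0.69 [339.0, 177.0, 382.0, 235.0] 1402 [358.1 205.8] [40.9 56. ] 12.5
stand s 0.17 [215.0, 191.0, 232.0, 241.0] 381 [226.4 213.8] [52.8 20.3] 77.2
stand t 0.95 [102.0, 201.0, 166.0, 247.0] 1407 [134.8 223.5] [56.4 40.2] 15.3
tray_back s 0.91 [118.0, 217.0, 185.0, 264.0] 1711 [150.3 238.9] [30.3 69.8] 48.4
tray_back s 0.62 [175.0, 158.0, 223.0, 190.0] 828 [196.1 171.2] [22.5 45.5] 50.2
tray_back s 0.26 [241.0, 187.0, 261.0, 251.0] 542 [254.3 219.4] [64.3 22.2] 80.7
tray_back t 0.75 [335.0, 119.0, 372.0, 191.0] 2447 [353.7 156.1] [36.9 67.7] 6.5
tray_back t 0.64 [348.0, 259.0, 394.0, 338.0] 2830 [370.  299.5] [39.1 74. ] 8.7
```

View pics/rack.png

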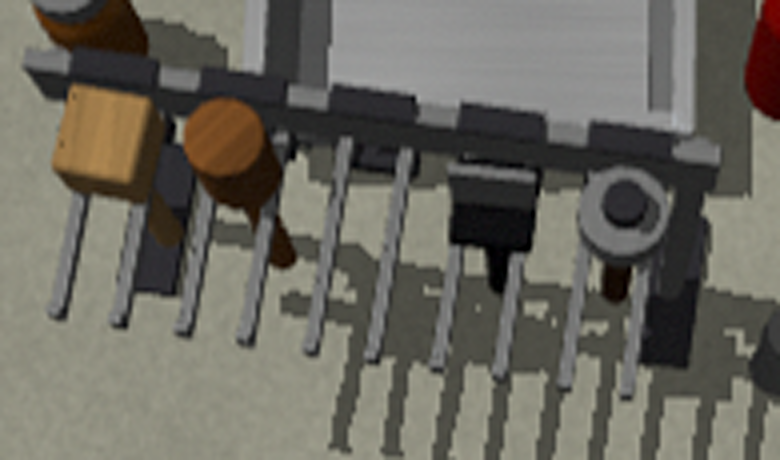

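View pics/comp.png

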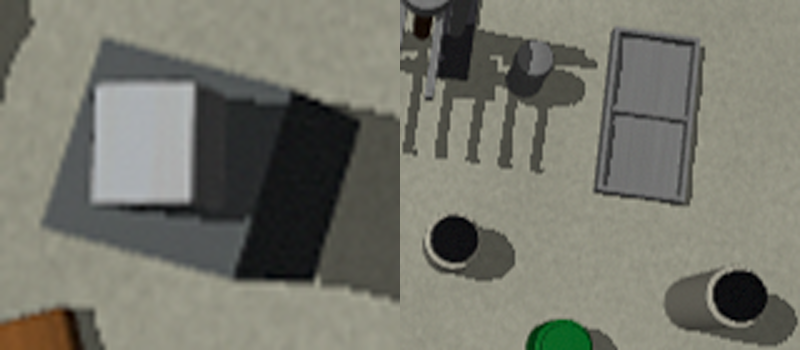

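Run:
```python
from h import *
s=np.load("s.npy",allow_pickle=True).item();t=np.load("t.npy",allow_pickle=True).item()
tips=np.array([(58,315),(119,322),(184,332),(245,342),(311,349),(372,358),(437,365),(499,375),(565,386),(627,393)])/4+[109.5,49.5]
W=np.array([atz(t,p,.213) for p in tips]);print(np.round(W,3)[[0,4,5,9]])
ys=np.array([70*k+o for k in(2,1,0,-1,-2) for o in(17,-17)])/1e3
# fit: tip_i = C + R*(−.126, y)
P=np.c_[-.1255*np.ones(10),ys];A=P-P.mean(0);B=W[:,:2]-W[:,:2].mean(0)
H=(A*B[:,:1]).sum(0),(A*B[:,1:]).sum(0)
U=A.T@B;th=np.arctan2(U[0,1]-U[1,0],U[0,0]+U[1,1]);R=np.array([[np.cos(th),-np.sin(th)],[np.sin(th),np.cos(th)]])
C=W[:,:2].mean(0)-R@P.mean(0);print("rack yaw",th,"freehook",C,"res",np.abs(A@R.T-B).max())
print("roots",[np.round(atz(t,np.array(p)/4+[109.5,49.5],.21),3) for p in((347,140),(405,152))])
print("freehook tri",tri([(s,[277,227]),(t,[206,85])]))
m=np.array([(97,84),(195,83),(192,203),(91,203)])/5+[94.5,189.5]
M=np.array([atz(t,p,.198) for p in m]);print("mallet",np.round(M,3).tolist(),M.mean(0))
st=np.array([(104,38),(292,95),(236,278),(42,224)])/5+[94.5,189.5]
S=np.array([atz(t,p,.15) for p in st]);print("stand",np.round(S,3).tolist(),S.mean(0))
tr=(np.array([(613,28),(705,38),(689,205),(595,192)])-[400,0])/2.5+[254.5,109.5]
T=np.array([atz(t,p,.02) for p in tr]);c=T.mean(0);d=(T[0]+T[1]-T[2]-T[3]);L=np.linalg.norm(d)/2;d/=np.linalg.norm(d)
print("tray",c,L,np.linalg.norm(T[0]-T[1]),"yaw",np.arctan2(d[1],d[0]),"back",c+d*.0445,"front",c-d*.0445)
# canister lids
for n,p,z,sp in(("short",(453,241),.08,None),("tall",(740,297),.15,None)):
    print(n,atz(t,(np.array(p)-[400,0])/2.5+[254.5,109.5],z))
print("tall scene lid", atz(s,np.array((258,252))*.64,.15),"tall net",atz(s,(166,180),.075))
for l,z,p in(("shaker",.088,(540,56)),):print(l,atz(t,(np.array(p)-[400,0])/2.5+[254.5,109.5],z))
print("cups",atz(t,np.array((332,314))/1.5625,.065))
print("tall tri",tri([(s,(167.9,180)),(t,(381.4,230.7))]))
print("tools",[np.round(atz(t,np.array(p)/4+[109.5,49.5],z),3) for p,z in(((495,205),.26),((225,137),.26))])
```

```text
[[ 0.566  0.308  0.213]
 [ 0.55   0.17   0.213]
 [ 0.546  0.137  0.213]
 [ 0.53  -0.001  0.213]]
rack yaw -0.11488635755922162 freehook [0.67271072 0.13939244] res 0.0016919297315949322
roots [array([0.672, 0.157, 0.21 ]), array([0.665, 0.124, 0.21 ])]
freehook tri [0.67165977 0.13897797 0.20666087]
mallet [[0.397, 0.323, 0.198], [0.398, 0.281, 0.198], [0.347, 0.279, 0.198], [0.346, 0.321, 0.198]] [0.371678   0.30097482 0.198     ]
stand [[0.423, 0.338, 0.15], [0.399, 0.251, 0.15], [0.316, 0.271, 0.15], [0.338, 0.36, 0.15]] [0.36890438 0.30513466 0.15      ]
tray [ 0.56897926 -0.24842528  0.02      ] 0.18488214605490438 0.101137537979624 yaw -0.11564259451115692 back [ 0.61318204 -0.25355991  0.02      ] front [ 0.52477649 -0.24329065  0.02      ]
short [ 0.41971039 -0.03287289  0.08      ]
tall [ 0.36588643 -0.29109878  0.15      ]
tall scene lid [ 0.37453075 -0.28869077  0.15      ] tall net [ 0.36577373 -0.30266648  0.075     ]
shaker [ 0.60911023 -0.11781192  0.088     ]
cups [0.43030797 0.12514792 0.065     ]
tall tri [ 0.36456801 -0.29628359  0.07526323]
tools [array([0.616, 0.071, 0.26 ]), array([0.649, 0.212, 0.26 ])]
```

jog_arm:
  translation:
    - [170, 430, 70]
    - [170, 430, 70]
    - [170, 430, 70]
    - [170, 430, 70]
    - [170, 430, 70]
    - [170, 430, 70]
    - [170, 430, 70]
    - [170, 430, 70]
    - [170, 430, 70]
    - [170, 430, 70]
    - [170, 430, 70]
    - [170, 430, 70]
  turn: [7, 14, 21, 28, 35, 42, 49, 56, 63, 70, 77, 80]
  grip: 85
  grip_force: 60

```text
clock: 3.3
position: [0.4446, -0.1257, 0.303]
ee_rot: [0.597, 0.802, 0.001, 0.001]
ft_force: [-0.2, 0.6, 0.9]
grip_width: 0.994
```

jog_arm:
  translation:
    - [-73, 427, -30]
    - [-73, 427, -30]
    - [-73, 427, -30]
    - [-73, 427, -30]
    - [-73, 427, -30]
    - [-73, 427, -30]
    - [-73, 427, -30]
    - [-73, 427, -30]
    - [-73, 427, -30]
    - [-73, 427, -30]
    - [-73, 427, -30]
    - [-73, 427, -30]
  turn: [7, 14, 21, 28, 35, 42, 49, 56, 63, 70, 75, 75]

```text
clock: 4.3
position: [0.3691, 0.3064, 0.2731]
ee_rot: [-0.021, 1.0, 0.003, -0.0]
ft_force: [-1.0, 0.9, -0.1]
grip_width: 0.994
```

```bash
cat > st.py <<'E'
from h import *
o=manip.get_obs();q=np.array(o["ee_rot"]);y=2*np.arctan2(q[1],q[0])
print("t",o["clock"],"pos",np.round(o["position"],4),"yaw",round(y,4),"q",np.round(o["joint_pos"],2),"w",round(o["grip_width"]*85.4,1),"F",np.round(o["ft_force"],1))
E
python3 st.py
```

```text
t 4.3 pos [0.3691 0.3064 0.2731] yaw 3.1844 q [ 0.23  0.05 -1.03  1.73  0.04  1.38  0.81] w 84.9 F [-1.   0.9 -0.1]
```

jog_arm:
  translation:
    - [2, -5, -10]
    - [2, -5, -40]
    - [2, -5, -70]
    - [2, -5, -95]
    - [2, -5, -110]
    - [2, -5, -110]
    - [2, -5, -110]
  turn: [-0.7, -0.7, -0.7, -0.7, -0.7, -0.7, -0.7]

```text
clock: 4.88
position: [0.3712, 0.3001, 0.1626]
ee_rot: [-0.014, 1.0, 0.002, -0.001]
ft_force: [-0.5, 0.4, 0.4]
grip_width: 0.996
```

```bash
python3 st.py
python3 - <<'E'
from h import *
s=manip.camera("scene");t=manip.camera("top")
a=cv2.resize(s["frame"][130:250,300:420],(480,480));b=cv2.resize(t["frame"][180:260,80:160],(320,320))
cv2.imwrite("pics/g1.png",np.hstack([a,cv2.copyMakeBorder(b,0,160,0,0,0)])[:,:,::-1])
E
```

```text
t 4.8833 pos [0.3712 0.3001 0.1626] yaw 3.1699 q [ 0.19  0.17 -1.02  1.89  0.15  1.17  0.71] w 85.1 F [-0.5  0.4  0.4]
```

View pics/g1.png

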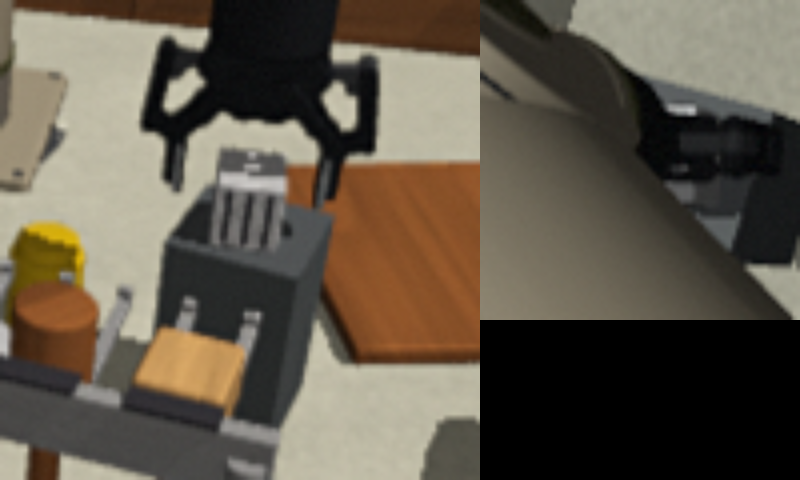

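The open fingers straddle the mallet head evenly in the scene crop (fingers at about (175,180) and (325,190), head at 250). Closing now.

jog_arm:
  translation:
    - [0, 0, 0]
    - [0, 0, 0]
    - [0, 0, 0]
    - [0, 0, 0]
    - [0, 0, 0]
    - [0, 0, 0]
    - [0, 0, 0]
    - [0, 0, 0]
    - [0, 0, 0]
    - [0, 0, 0]
  turn: [0, 0, 0, 0, 0, 0, 0, 0, 0, 0]
  grip: 30
  grip_force: 70

```text
clock: 5.82
position: [0.3723, 0.3015, 0.1649]
ee_rot: [-0.015, 1.0, 0.003, 0.001]
ft_force: [-0.3, -1.1, 6.0]
grip_width: 0.503
```

jog_arm:
  translation:
    - [0, 0, 10]
    - [0, 0, 30]
    - [0, 0, 60]
    - [0, 0, 90]
    - [0, 0, 120]
    - [0, 0, 145]
    - [0, 0, 150]
    - [0, 0, 150]
  turn: [0, 0, 0, 0, 0, 0, 0, 0]

```text
clock: 6.48
position: [0.3726, 0.3021, 0.3166]
ee_rot: [-0.015, 1.0, 0.004, 0.003]
ft_force: [1.0, -0.4, -3.1]
grip_width: 0.507
```

```bash
python3 st.py
```

```text
t 6.4833 pos [0.3726 0.3021 0.3166] yaw 3.1708 q [ 0.25  0.02 -1.02  1.65  0.02  1.47  0.83] w 43.3 F [ 1.  -0.4 -3.1]
```

jog_arm:
  translation:
    - [20, -28, 0]
    - [45, -63, 0]
    - [70, -98, 0]
    - [95, -130, 0]
    - [101, -140, -15]
    - [101, -140, -45]
    - [101, -140, -70]
    - [101, -140, -73]
    - [101, -140, -73]
    - [101, -140, -73]
  turn: [-1, -3, -5, -7, -8.3, -8.3, -8.3, -8.3, -8.3, -8.3]

```text
clock: 7.32
position: [0.4736, 0.1625, 0.2443]
ee_rot: [0.057, 0.998, 0.004, 0.003]
ft_force: [-0.3, 0.2, -1.9]
grip_width: 0.506
```

```bash
python3 st.py
python3 - <<'E'
from h import *
s=manip.camera("scene");t=manip.camera("top")
a=cv2.resize(s["frame"][130:280,200:380],(720,600))
cv2.imwrite("pics/g2.png",a[:,:,::-1])
for l in("mallet_head","free_hook"):
  for c in (s,t):print(l,[(np.round(r["at"],1).tolist(),round(r["confidence"],2)) for r in manip.pinpoint(c,l)])
p=np.array(manip.get_obs()["position"])
print("pred head scene px",proj(s,p+[0,0,.009]), "hook",proj(s,[.6727,.1394,.21]))
E
```

```text
t 7.3167 pos [0.4736 0.1625 0.2443] yaw 3.0266 q [ 0.4   0.12 -0.87  1.73  0.09  1.33  0.97] w 43.2 F [-0.3  0.2 -1.9]
mallet_head []
mallet_head [([349.8, 174.3], 0.59)]
free_hook [([274.5, 224.3], 0.92)]
free_hook [([204.9, 86.5], 0.92)]
pred head scene px [304.80477151 164.90876165] hook [275.32122968 226.0642151 ]
```

View pics/g2.png

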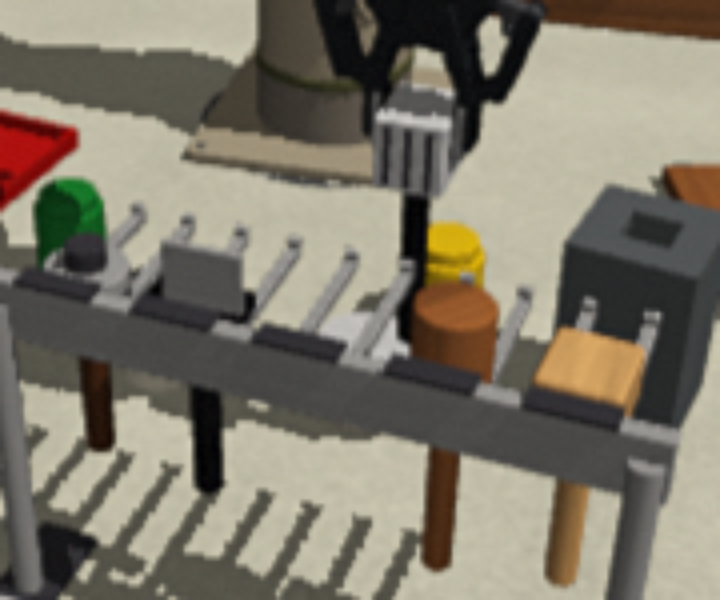

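Run:
```python
from h import *
s=np.load("s.npy",allow_pickle=True).item();t=np.load("t.npy",allow_pickle=True).item()
print(tri([(s,(274.5,224.3)),(t,(204.9,86.5))]))
print("tips scene",[atz(s,p,.213) for p in((286.6,194),(301.4,196.5))])
C=np.array([.6727,.1394]);R=np.array([[.9934,.1147],[-.1147,.9934]])
for y in(.017,-.017): print("pred",C+R@[-.125,y])
# scaled picture check of mallet handle: crop (415,230)
print("handle at scene", atz(s,(200+415/4-.4,130+230/4-.4),.2443-.015-.02))
```

```text
[0.66747818 0.13677078 0.21021053]
tips scene [array([0.55143514, 0.13565226, 0.213     ]), array([0.5528085 , 0.17113543, 0.213     ])]
pred [0.5504749 0.1706253]
pred [0.5465751 0.1368497]
handle at scene [0.50533305 0.16684914 0.2093    ]
```

jog_arm:
  translation:
    - [8, -1, 0]
    - [20, -2.3, 0]
    - [32, -3.7, 0]
    - [44, -5.1, 0]
    - [56, -6.5, 0]
    - [68, -7.9, 0]
    - [80, -9.3, 0]
    - [92, -10.7, 0]
    - [103, -12, 0]
    - [111, -13, 0]
    - [111, -13, 0]
    - [111, -13, 0]
  turn: [0, 0, 0, 0, 0, 0, 0, 0, 0, 0, 0, 0]

```text
clock: 8.62
position: [0.585, 0.1494, 0.2441]
ee_rot: [0.058, 0.998, 0.004, 0.003]
ft_force: [-0.7, -1.1, -2.7]
grip_width: 0.505
```

```bash
python3 st.py
```

```text
t 8.6167 pos [0.585  0.1494 0.2441] yaw 3.0258 q [ 0.3   0.38 -0.81  1.48  0.27  1.39  0.94] w 43.1 F [-0.7 -1.1 -2.7]
```

Now lower in small steps until contact.

jog_arm:
  translation:
    - [0, 0, -4]
    - [0, 0, -8]
    - [0, 0, -12]
    - [0, 0, -15]
    - [0, 0, -16]
    - [0, 0, -16]
  turn: [0, 0, 0, 0, 0, 0]

```text
clock: 9.12
position: [0.5848, 0.1492, 0.2278]
ee_rot: [0.058, 0.998, 0.004, 0.003]
ft_force: [0.3, 0.0, -2.6]
grip_width: 0.504
```

```bash
python3 st.py
python3 - <<'E'
from h import *
s=manip.camera("scene")
cv2.imwrite("pics/g3.png",cv2.resize(s["frame"][130:280,200:380],(720,600))[:,:,::-1])
E
```

```text
t 9.1167 pos [0.5848 0.1492 0.2278] yaw 3.0259 q [ 0.3   0.39 -0.8   1.5   0.28  1.36  0.94] w 43.1 F [ 0.3  0.  -2.6]
```

View pics/g3.png

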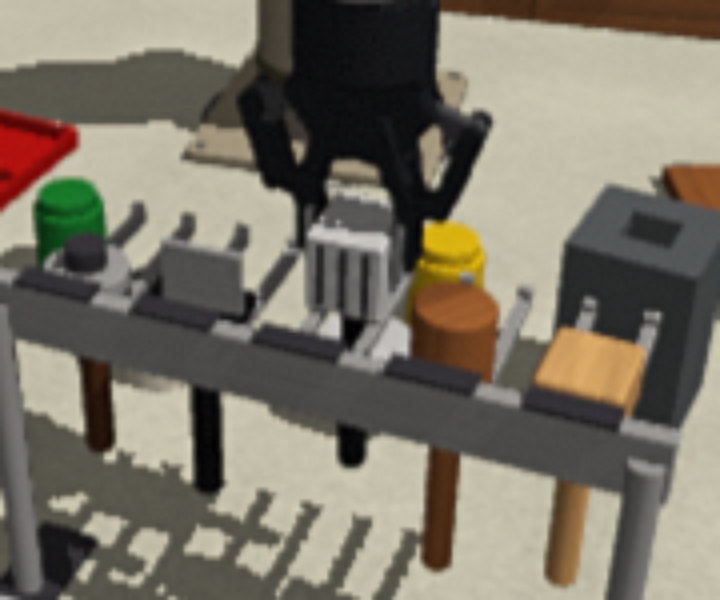

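The mallet hangs over the prongs, with the handle between the free pair (crop (350,330)). There is no contact yet, so I continue lowering.

jog_arm:
  translation:
    - [0, 0, -1]
    - [0, 0, -2]
    - [0, 0, -3]
    - [0, 0, -4]
    - [0, 0, -4]
  turn: [0, 0, 0, 0, 0]

```text
clock: 9.58
position: [0.5851, 0.1493, 0.225]
ee_rot: [0.058, 0.998, 0.004, 0.003]
ft_force: [-2.4, -0.4, 4.7]
grip_width: 0.504
```

jog_arm:
  translation:
    - [0, 0, 0]
    - [0, 0, 0]
    - [0, 0, 0]
    - [0, 0, 0]
    - [0, 0, 0]
    - [0, 0, 10]
    - [0, 0, 30]
    - [0, 0, 60]
    - [0, 0, 65]
    - [0, 0, 65]
  turn: [0, 0, 0, 0, 0, 0, 0, 0, 0, 0]
  grip: 58

```text
clock: 10.42
position: [0.586, 0.1501, 0.293]
ee_rot: [0.058, 0.998, 0.004, 0.006]
ft_force: [-1.0, -0.2, -0.7]
grip_width: 0.676
```

```bash
python3 st.py
python3 - <<'E'
from h import *
s=manip.camera("scene");print([(np.round(r["at"],1).tolist(),round(r["confidence"],2)) for r in manip.pinpoint(s,"mallet_head")],proj(s,[.5851,.1493,.234]))
E
```

```text
t 10.4167 pos [0.586  0.1501 0.293 ] yaw 3.0258 q [ 0.3   0.36 -0.81  1.4   0.26  1.48  0.95] w 57.7 F [-1.  -0.2 -0.7]
[([355.2, 229.6], 0.67), ([288.1, 197.8], 0.63), ([250.4, 213.7], 0.55)] [289.41977412 194.9623301 ]
```

jog_arm:
  translation:
    - [-25, 3, 5]
    - [-55, 6.5, 5]
    - [-68, 8, 5]
    - [-68, 8, 5]
    - [-68, 8, -15]
    - [-68, 8, -45]
    - [-68, 8, -66]
    - [-68, 8, -68]
    - [-68, 8, -68]
  turn: [0, 0, 0, 0, 0, 0, 0, 0, 0]
  grip: 0

```text
clock: 11.27
position: [0.5165, 0.1567, 0.2205]
ee_rot: [0.058, 0.998, 0.003, 0.002]
ft_force: [0.0, 0.4, 0.6]
grip_width: -0.006
```

```bash
python3 st.py
```

```text
t 11.2667 pos [0.5165 0.1567 0.2205] yaw 3.0254 q [ 0.36  0.24 -0.85  1.67  0.18  1.3   0.94] w -0.5 F [0.  0.4 0.6]
```

jog_arm:
  translation:
    - [8, -1, 5]
    - [18, -2, 6]
    - [28, -3.2, 6]
    - [38, -4.4, 6]
    - [46, -5.3, 6]
    - [53, -6.1, 6]
    - [60, -6.9, 6]
    - [66, -7.6, 6]
    - [72, -8.3, 6]
    - [76, -8.8, 6]
    - [79, -9.1, 6]
    - [79, -9.1, 6]
  turn: [0, 0, 0, 0, 0, 0, 0, 0, 0, 0, 0, 0]

```text
clock: 12.27
position: [0.5961, 0.1474, 0.2264]
ee_rot: [0.058, 0.998, 0.003, 0.002]
ft_force: [-0.5, -0.2, -0.4]
grip_width: 0.0
```

```bash
python3 st.py
python3 - <<'E'
from h import *
s=manip.camera("scene");print([(np.round(r["at"],1).tolist(),round(r["confidence"],2)) for r in manip.pinpoint(s,"mallet_head")])
C=np.array([.6727,.1394]);R=np.array([[.9934,.1147],[-.1147,.9934]])
for x in(-.04,-.026):print(x,proj(s,np.r_[C+R@[x,0],.234]))
E
```

```text
t 12.2667 pos [0.5961 0.1474 0.2264] yaw 3.025 q [ 0.29  0.41 -0.8   1.47  0.29  1.37  0.94] w 0.0 F [-0.5 -0.2 -0.4]
[([158.0, 229.9], 0.72), ([281.1, 208.1], 0.56)]
-0.04 [282.10821005 206.46389182]
-0.026 [279.82695315 210.00273468]
```

jog_arm:
  translation:
    - [3, -0.3, 0]
    - [6, -0.7, 0]
    - [9, -1, 0]
    - [12, -1.4, 0]
    - [13, -1.5, 0]
    - [13, -1.5, 0]
  turn: [0, 0, 0, 0, 0, 0]

```text
clock: 12.87
position: [0.6091, 0.1459, 0.2265]
ee_rot: [0.058, 0.998, 0.003, 0.002]
ft_force: [0.9, -0.4, 0.2]
grip_width: -0.001
```

jog_arm:
  translation:
    - [2, -0.2, 0]
    - [4, -0.5, 0]
    - [5, -0.6, 0]
    - [5, -0.6, 0]
  turn: [0, 0, 0, 0]

```text
clock: 13.2
position: [0.6108, 0.1459, 0.2264]
ee_rot: [0.057, 0.998, 0.002, -0.001]
ft_force: [-22.3, -3.3, 11.0]
grip_width: 0.002
```

```bash
python3 st.py
```

```text
t 13.2 pos [0.6108 0.1459 0.2264] yaw 3.0269 q [ 0.27  0.45 -0.79  1.43  0.31  1.4   0.94] w 0.2 F [-22.3  -3.3  11. ]
```

jog_arm:
  translation:
    - [-8, 1, 0]
    - [-25, 3, 0]
    - [-45, 5, 0]
    - [-70, 8, 0]
    - [-90, 10, 20]
    - [-100, 11, 50]
    - [-110, 0, 80]
    - [-120, -20, 90]
    - [-120, -40, 90]
    - [-120, -40, 90]
  turn: [0, 0, 0, 0, 0, 0, 0, 0, 0, 0]

```text
clock: 14.03
position: [0.4915, 0.1019, 0.3175]
ee_rot: [0.06, 0.998, 0.001, 0.0]
ft_force: [0.6, -0.8, -0.5]
grip_width: 0.001
```

```bash
python3 st.py
python3 - <<'E'
from h import *
s=manip.camera("scene");t=manip.camera("top");np.save("s2.npy",s,allow_pickle=True)
a=cv2.resize(s["frame"][150:280,200:380],(554,400));b=cv2.resize(t["frame"][60:160,170:230],(240,400))
cv2.imwrite("pics/g4.png",np.hstack([a,b])[:,:,::-1])
print([(np.round(r["at"],1).tolist(),round(r["confidence"],2)) for r in manip.pinpoint(s,"mallet_head")])
E
```

```text
t 14.0333 pos [0.4915 0.1019 0.3175] yaw 3.0219 q [ 0.5   0.08 -0.83  1.6   0.06  1.48  1.12] w 0.0 F [ 0.6 -0.8 -0.5]
[([280.0, 210.0], 0.57)]
```

View pics/g4.png

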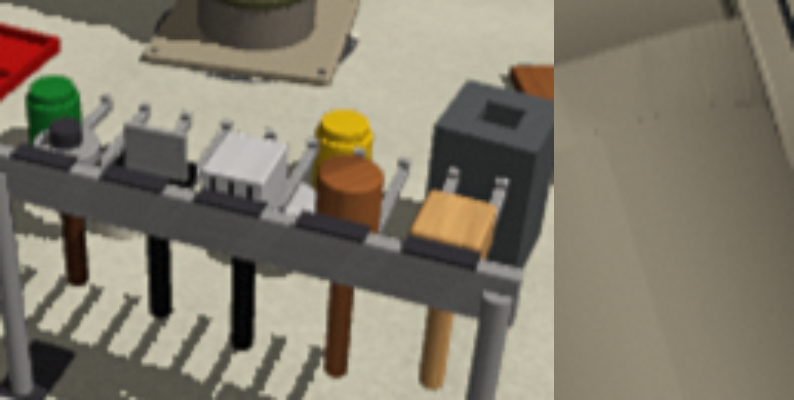

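jog_arm:
  translation:
    - [-10, -35, 0]
    - [-20, -70, 0]
    - [-30, -105, 0]
    - [-40, -140, 0]
    - [-50, -175, 0]
    - [-60, -210, 0]
    - [-70, -245, 0]
    - [-80, -280, -10]
    - [-95, -310, -20]
    - [-110, -340, -30]
    - [-120, -370, -40]
    - [-125, -390, -50]
  turn: [-7, -14, -21, -28, -35, -42, -49, -56, -63, -70, -77, -84]
  grip: 85

```text
clock: 15.18
position: [0.3647, -0.286, 0.2654]
ee_rot: [0.713, 0.701, 0.002, 0.001]
ft_force: [0.7, -0.4, -0.5]
grip_width: 0.993
```

jog_arm:
  translation:
    - [0, 0, 0]
    - [0, 0, 0]
    - [0, 0, 0]
    - [0, 0, 0]
    - [0, 0, 0]
    - [0, 0, 0]
    - [0, 0, 0]
    - [0, 0, 0]
    - [0, 0, 0]
    - [0, 0, 0]
    - [0, 0, 0]
    - [0, 0, 0]
  turn: [-7, -14, -21, -28, -35, -42, -49, -56, -63, -70, -77, -84]

```text
clock: 16.18
position: [0.3655, -0.2851, 0.2648]
ee_rot: [0.999, 0.041, 0.001, 0.002]
ft_force: [0.2, -0.0, -0.4]
grip_width: 0.995
```

```bash
python3 st.py
python3 - <<'E'
from h import *
s=manip.camera("scene");f=s["frame"]
cv2.imwrite("pics/g5.png",cv2.resize(f[80:230,100:280],(720,600))[:,:,::-1])
print([(np.round(r["at"],1).tolist(),round(r["confidence"],2)) for r in manip.pinpoint(s,"tall_mid")],proj(s,[.367,-.292,.075]))
E
```

```text
t 16.1833 pos [ 0.3655 -0.2851  0.2648] yaw 0.083 q [ 0.99 -0.03 -0.42  1.8  -0.01  1.36 -0.91] w 85.0 F [ 0.2 -0.  -0.4]
[([165.6, 179.8], 0.84), ([277.6, 212.5], 0.18)] [168.78201868 180.63191323]
```

View pics/g5.png

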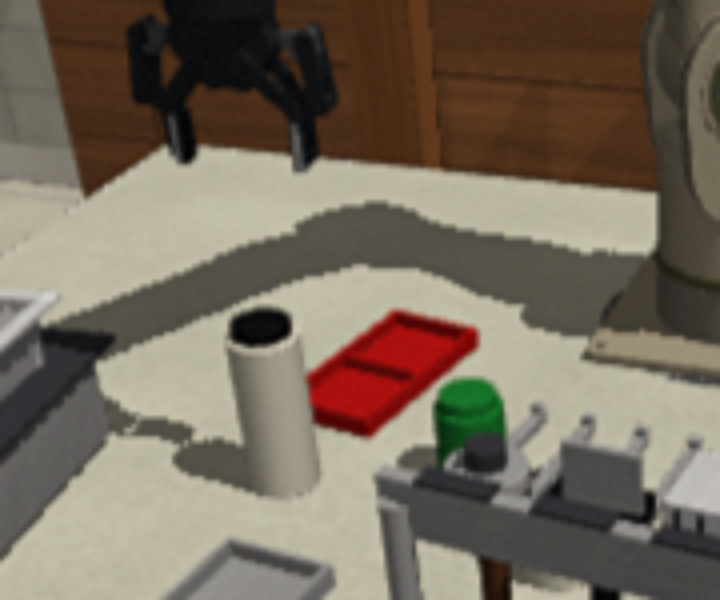

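jog_arm:
  translation:
    - [4, -7, -10]
    - [4, -7, -35]
    - [4, -7, -65]
    - [4, -7, -95]
    - [4, -7, -125]
    - [4, -7, -150]
    - [4, -7, -168]
    - [4, -7, -174]
    - [4, -7, -174]
    - [4, -7, -174]
  turn: [-6, -11.3, -11.3, -11.3, -11.3, -11.3, -11.3, -11.3, -11.3, -11.3]

```text
clock: 17.12
position: [0.3701, -0.2921, 0.0915]
ee_rot: [0.999, -0.054, 0.001, 0.002]
ft_force: [-0.5, -0.5, 1.2]
grip_width: 0.996
```

```bash
python3 st.py
python3 - <<'E'
from h import *
s=manip.camera("scene");t=manip.camera("top")
a=cv2.resize(s["frame"][110:220,120:220],(436,480));b=cv2.resize(t["frame"][190:270,340:420],(360,480))
cv2.imwrite("pics/g6.png",np.hstack([a,b])[:,:,::-1])
E
```

```text
t 17.1167 pos [ 0.3701 -0.2921  0.0915] yaw -0.1082 q [ 0.97  0.16 -0.43  2.    0.08  1.   -1.17] w 85.1 F [-0.5 -0.5  1.2]
```

View pics/g6.png

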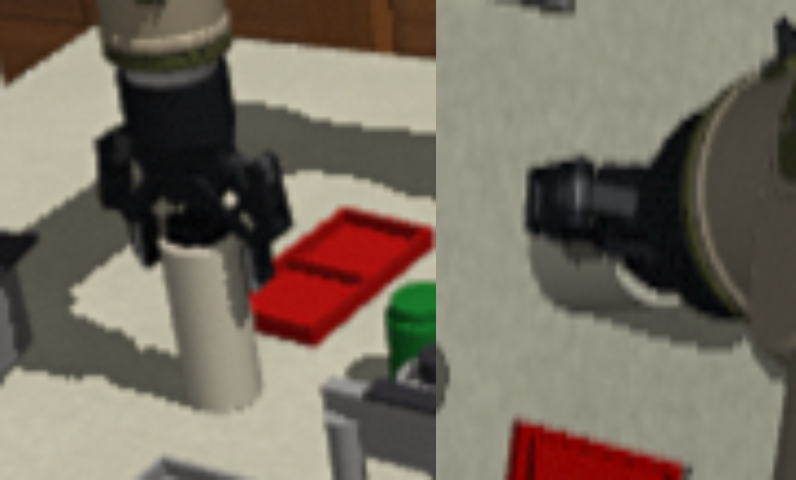

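jog_arm:
  translation:
    - [-4, 0, 0]
    - [-4, 0, 0]
    - [-4, 0, 0]
  turn: [0, 0, 0]

```text
clock: 17.47
position: [0.3664, -0.293, 0.093]
ee_rot: [0.998, -0.055, 0.002, 0.003]
ft_force: [0.9, -0.7, 0.3]
grip_width: 0.994
```

jog_arm:
  translation:
    - [0, 0, 0]
    - [0, 0, 0]
    - [0, 0, 0]
    - [0, 0, 0]
    - [0, 0, 0]
    - [0, 0, 0]
    - [0, 0, 0]
    - [0, 0, 0]
  turn: [0, 0, 0, 0, 0, 0, 0, 0]
  grip: 45
  grip_force: 50

```text
clock: 18.13
position: [0.3667, -0.293, 0.0936]
ee_rot: [0.998, -0.055, 0.002, 0.003]
ft_force: [-1.9, 1.9, 6.6]
grip_width: 0.668
```

jog_arm:
  translation:
    - [0, 0, 10]
    - [0, 0, 30]
    - [0, 0, 60]
    - [0, 0, 90]
    - [0, 0, 90]
  turn: [0, 0, 0, 0, 0]

```text
clock: 18.55
position: [0.3689, -0.2944, 0.1894]
ee_rot: [0.998, -0.055, 0.005, 0.005]
ft_force: [0.6, -0.5, -2.3]
grip_width: 0.669
```

```bash
python3 st.py
```

```text
t 18.55 pos [ 0.3689 -0.2944  0.1894] yaw -0.1093 q [ 0.99  0.04 -0.42  1.9   0.02  1.19 -1.12] w 57.1 F [ 0.6 -0.5 -2.3]
```

jog_arm:
  translation:
    - [20, 3, 0]
    - [50, 8, 0]
    - [85, 14, 0]
    - [120, 20, 0]
    - [155, 26, 0]
    - [190, 32, 0]
    - [220, 37, 0]
    - [238, 40, 0]
    - [244, 41, 0]
    - [244, 41, 0]
  turn: [0, 0, 0, 0, 0, 0, 0, 0, 0, 0]

```text
clock: 19.38
position: [0.6136, -0.2521, 0.1882]
ee_rot: [0.999, -0.054, 0.005, 0.004]
ft_force: [-0.7, -0.1, -3.5]
grip_width: 0.667
```

```bash
python3 st.py
python3 - <<'E'
from h import *
s=manip.camera("scene");t0=np.load("t.npy",allow_pickle=True).item()
cv2.imwrite("pics/g7.png",cv2.resize(s["frame"][120:270,90:270],(720,600))[:,:,::-1])
print(tri([(s,(143,252)),(t0,(356,137))]),atz(t0,(356,137),.005),atz(s,(143,252),.005),tri([(s,(158,232)),(t0,(350,175))]))
print([(np.round(r["at"],1).tolist(),round(r["confidence"],2)) for r in manip.pinpoint(s,"tray_back")],proj(s,[.6132,-.2536,.005]))
E
```

```text
t 19.3833 pos [ 0.6136 -0.2521  0.1882] yaw -0.1074 q [ 0.67  0.48 -0.49  1.4   0.23  1.31 -1.51] w 57.0 F [-0.7 -0.1 -3.5]
[ 0.62351366 -0.25267736  0.00237967] [ 0.62500537 -0.25695637  0.005     ] [ 0.62597293 -0.24473598  0.005     ] [ 0.52361565 -0.2494752  -0.00735741]
[([142.1, 251.7], 0.89), ([185.3, 178.4], 0.87)] [142.62731121 248.41755891]
```

View pics/g7.png

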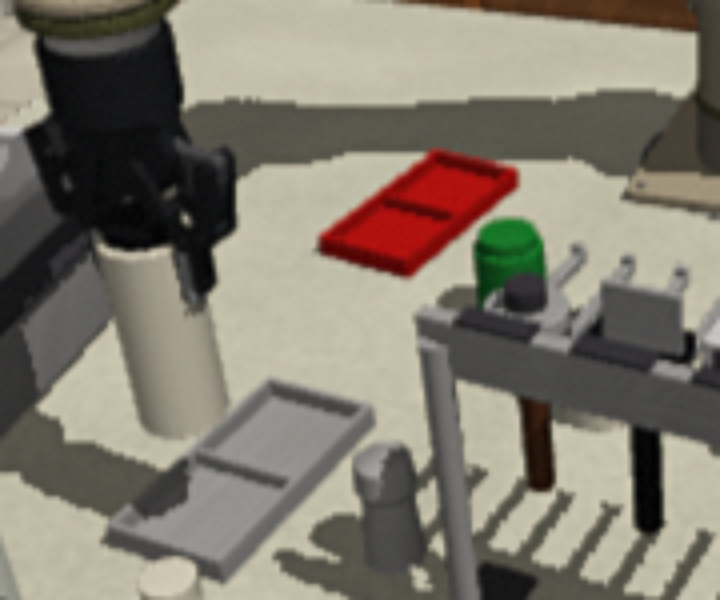

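Run:
```python
from h import *
s=manip.camera("scene");t=np.load("t.npy",allow_pickle=True).item()
X=[atz(s,np.array(p)/4+[89.6,119.6],.02) for p in((272,382),(372,410),(222,575),(108,530))]
print(np.round(X,3).tolist(),np.mean(X,0))
# divider, front inner and back inner edges
D=[atz(s,np.array(p)/4+[89.6,119.6],.02) for p in((198,452),(285,485))];print("divider",np.round(D,3),np.mean(D,0))
print("div top",[atz(t,np.array(p)/2.5+[254.5,109.5],.02) for p in((213,113),(285,121))])
# top steel mask by network rect
print("net rect ctr top",atz(t,(353.7,156.1),.012))
```

```text
[[0.48, -0.279, 0.02], [0.492, -0.189, 0.02], [0.677, -0.205, 0.02], [0.66, -0.302, 0.02]] [ 0.57710596 -0.24366566  0.02      ]
divider [[ 0.57  -0.288  0.02 ]
 [ 0.586 -0.209  0.02 ]] [ 0.57797818 -0.24874495  0.02      ]
div top [array([ 0.56979523, -0.20772704,  0.02      ]), array([ 0.56296026, -0.28555953,  0.02      ])]
net rect ctr top [ 0.56899206 -0.24779743  0.012     ]
```

jog_arm:
  translation:
    - [0.5, -0.5, -12]
    - [0.5, -0.5, -32]
    - [0.5, -0.5, -52]
    - [0.5, -0.5, -68]
    - [0.5, -0.5, -78]
    - [0.5, -0.5, -82]
    - [0.5, -0.5, -84]
    - [0.5, -0.5, -84]
  turn: [0, 0, 0, 0, 0, 0, 0, 0]

```text
clock: 20.2
position: [0.6121, -0.255, 0.1056]
ee_rot: [0.998, -0.055, 0.005, 0.006]
ft_force: [0.9, -0.1, -2.7]
grip_width: 0.665
```

jog_arm:
  translation:
    - [0, 0, -1.5]
    - [0, 0, -3]
    - [0, 0, -4.5]
    - [0, 0, -5.5]
    - [0, 0, -5.5]
  turn: [0, 0, 0, 0, 0]

```text
clock: 20.62
position: [0.6121, -0.255, 0.1]
ee_rot: [0.998, -0.055, 0.005, 0.006]
ft_force: [0.2, 0.5, -2.7]
grip_width: 0.668
```

jog_arm:
  translation:
    - [0, 0, -1]
    - [0, 0, -2]
    - [0, 0, -3]
    - [0, 0, -3]
  turn: [0, 0, 0, 0]

```text
clock: 20.95
position: [0.6129, -0.2551, 0.0987]
ee_rot: [0.998, -0.055, 0.006, 0.006]
ft_force: [-2.1, 0.8, 8.6]
grip_width: 0.671
```

Contact came at z = 0.0987, exactly floor height. Releasing.

jog_arm:
  translation:
    - [0, 0, 0]
    - [0, 0, 0]
    - [0, 0, 0]
    - [0, 0, 0]
    - [0, 0, 0]
    - [0, 0, 15]
    - [0, 0, 40]
    - [0, 0, 75]
    - [0, 0, 110]
    - [0, 0, 130]
    - [0, 0, 130]
  turn: [0, 0, 0, 0, 0, 0, 0, 0, 0, 0, 0]
  grip: 82

```text
clock: 21.87
position: [0.615, -0.2555, 0.2345]
ee_rot: [0.998, -0.055, 0.01, 0.007]
ft_force: [0.3, 0.3, -0.2]
grip_width: 0.961
```

```bash
python3 st.py
python3 - <<'E'
from h import *
s=manip.camera("scene");t=manip.camera("top")
for c in(s,t):
  print([(np.round(r["at"],1).tolist(),round(r["confidence"],2)) for r in manip.pinpoint(c,"tall_mid")],proj(c,[.613,-.255,.08]))
  print([(np.round(r["extent"]).tolist(),round(r["confidence"],2)) for r in manip.outline_of(c,"tall_mid")])
print("short",[(np.round(r["at"],1).tolist(),round(r["confidence"],2)) for r in manip.pinpoint(t,"short_mid")],[(np.round(r["extent"]).tolist(),round(r["confidence"],2)) for r in manip.outline_of(t,"short_mid")])
t0=np.load("t.npy",allow_pickle=True).item()
print(atz(t0,(272,210),.04),atz(t0,(275.5,207),.055)); print(proj(s,[.42,-.033,.04]),[(np.round(r["at"],1).tolist(),round(r["confidence"],2)) for r in manip.pinpoint(s,"short_mid")])
cv2.imwrite("pics/g8.png",np.vstack([s["frame"],t["frame"]])[:,:,::-1])
E
```

```text
t 21.8667 pos [ 0.615  -0.2555  0.2345] yaw -0.1109 q [ 0.67  0.45 -0.49  1.34  0.22  1.39 -1.5 ] w 82.1 F [ 0.3  0.3 -0.2]
[([135.6, 225.1], 0.6)] [137.13047283 226.93364656]
[([120.0, 198.0, 154.0, 256.0], 0.58)]
[([365.2, 129.3], 0.61)] [363.52818616 132.80775583]
[([347.0, 114.0, 384.0, 152.0], 0.96)]
short [([196.3, 252.1], 0.97), ([320.1, 250.0], 0.88), ([273.3, 212.2], 0.63)] [([308.0, 240.0, 335.0, 262.0], 0.97), ([181.0, 242.0, 207.0, 264.0], 0.9), ([262.0, 198.0, 290.0, 218.0], 0.68), ([200.0, 185.0, 227.0, 219.0], 0.43)]
[ 0.41367362 -0.02626443  0.04      ] [ 0.41989753 -0.03414513  0.055     ]
[239.88156342 211.14460399] [([216.6, 186.0], 0.63), ([309.8, 202.7], 0.48), ([237.7, 209.0], 0.47)]
```

jog_arm:
  translation:
    - [-25, 5, 0]
    - [-60, 15, 0]
    - [-95, 30, 0]
    - [-125, 50, 0]
    - [-150, 80, 0]
    - [-170, 115, -10]
    - [-185, 150, -20]
    - [-195, 185, -30]
    - [-197, 215, -40]
    - [-197, 224, -60]
    - [-197, 224, -80]
    - [-197, 224, -80]
  turn: [0, 0, 0, 0, 0, 0, 0, 0, 0, 0, 0, 0]
  grip: 85

```text
clock: 23.32
position: [0.4135, -0.0303, 0.145]
ee_rot: [0.998, -0.054, 0.003, 0.006]
ft_force: [-1.4, -0.0, -0.7]
grip_width: 0.996
```

```bash
python3 st.py
```

```text
t 23.3167 pos [ 0.4135 -0.0303  0.145 ] yaw -0.109 q [ 0.69 -0.04 -0.71  2.06 -0.02  1.1  -1.69] w 85.1 F [-1.4 -0.  -0.7]
```

jog_arm:
  translation:
    - [5, -2, -5]
    - [5, -2, -25]
    - [5, -2, -50]
    - [5, -2, -75]
    - [5, -2, -95]
    - [5, -2, -106]
    - [5, -2, -109]
    - [5, -2, -109]
  turn: [0, 0, 0, 0, 0, 0, 0, 0]

```text
clock: 23.98
position: [0.4188, -0.0325, 0.0361]
ee_rot: [0.998, -0.055, 0.003, 0.005]
ft_force: [0.3, -0.2, -0.4]
grip_width: 0.995
```

jog_arm:
  translation:
    - [0, 0, 0]
    - [0, 0, 0]
    - [0, 0, 0]
    - [0, 0, 0]
    - [0, 0, 0]
    - [0, 0, 0]
    - [0, 0, 0]
    - [0, 0, 0]
  turn: [0, 0, 0, 0, 0, 0, 0, 0]
  grip: 45

```text
clock: 24.65
position: [0.42, -0.0328, 0.0376]
ee_rot: [0.998, -0.055, 0.004, 0.006]
ft_force: [-2.8, -1.9, 9.0]
grip_width: 0.662
```

```bash
python3 st.py
```

```text
t 24.65 pos [ 0.42   -0.0328  0.0376] yaw -0.1098 q [ 0.64  0.17 -0.71  2.15  0.16  0.86 -1.85] w 56.5 F [-2.8 -1.9  9. ]
```

jog_arm:
  translation:
    - [0, 0, 12]
    - [0, 0, 40]
    - [0, 0, 80]
    - [0, 0, 110]
    - [5, -20, 120]
    - [20, -50, 120]
    - [37, -85, 120]
    - [55, -120, 120]
    - [73, -155, 120]
    - [90, -185, 120]
    - [100, -203, 120]
    - [103, -210, 120]
  turn: [0, 0, 0, 0, 0, 0, 0, 0, 0, 0, 0, 0]

```text
clock: 25.65
position: [0.5234, -0.2466, 0.1575]
ee_rot: [0.998, -0.057, 0.004, 0.006]
ft_force: [-0.5, -0.1, -2.7]
grip_width: 0.661
```

```bash
python3 st.py
python3 - <<'E'
from h import *
s=manip.camera("scene")
print([(np.round(r["at"],1).tolist(),round(r["confidence"],2)) for r in manip.pinpoint(s,"short_mid")],proj(s,np.array(manip.get_obs()["position"])+[0,0,.0024]))
E
```

```text
t 25.65 pos [ 0.5234 -0.2466  0.1575] yaw -0.1137 q [ 0.81  0.32 -0.55  1.67  0.19  1.19 -1.47] w 56.4 F [-0.5 -0.1 -2.7]
[([150.9, 184.1], 0.97), ([310.8, 201.7], 0.84), ([214.7, 189.8], 0.6)] [153.05528222 184.87386332]
```

jog_arm:
  translation:
    - [0, 2, -5]
    - [0, 2.5, -25]
    - [0, 2.5, -50]
    - [0, 2.5, -75]
    - [0, 2.5, -95]
    - [0, 2.5, -106]
    - [0, 2.5, -110]
    - [0, 2.5, -110]
  turn: [0, 0, 0, 0, 0, 0, 0, 0]

```text
clock: 26.42
position: [0.5226, -0.2404, 0.0474]
ee_rot: [0.998, -0.055, 0.004, 0.005]
ft_force: [-0.5, 0.1, -1.3]
grip_width: 0.659
```

jog_arm:
  translation:
    - [0, 0, -1.5]
    - [0, 0, -3]
    - [0, 0, -4.5]
    - [0, 0, -6]
    - [0, 0, -6]
  turn: [0, 0, 0, 0, 0]

```text
clock: 26.83
position: [0.5233, -0.2406, 0.0427]
ee_rot: [0.998, -0.055, 0.004, 0.006]
ft_force: [-3.3, 1.2, 6.6]
grip_width: 0.662
```

Contact is at the floor height (0.0427 against a predicted 0.0426). Release, rise and check.

jog_arm:
  translation:
    - [0, 0, 0]
    - [0, 0, 0]
    - [0, 0, 0]
    - [0, 0, 0]
    - [0, 0, 0]
    - [0, 0, 15]
    - [0, 0, 40]
    - [0, 0, 75]
    - [0, 0, 110]
    - [-20, 0, 145]
    - [-55, 0, 170]
    - [-90, 0, 180]
  turn: [0, 0, 0, 0, 0, 0, 0, 0, 0, 0, 0, 0]
  grip: 84

```text
clock: 27.83
position: [0.4343, -0.2404, 0.226]
ee_rot: [0.998, -0.054, 0.007, 0.006]
ft_force: [-0.6, -1.1, 1.0]
grip_width: 0.985
```

jog_arm:
  translation:
    - [-30, -30, 10]
    - [-60, -70, 20]
    - [-60, -110, 20]
    - [-60, -150, 20]
    - [-60, -190, 20]
    - [-60, -220, 20]
    - [-60, -220, 20]
  turn: [0, 0, 0, 0, 0, 0, 0]

```text
clock: 28.42
position: [0.3712, -0.4669, 0.2444]
ee_rot: [0.998, -0.058, 0.006, 0.007]
ft_force: [-1.0, 0.7, 0.3]
grip_width: 0.981
```

```bash
python3 st.py
python3 - <<'E'
from h import *
s=manip.camera("scene");t=manip.camera("top");s0=np.load("s.npy",allow_pickle=True).item();t0=np.load("t.npy",allow_pickle=True).item()
for l,X in(("tall_mid",[.613,-.255,.08]),("short_mid",[.5233,-.2406,.045]),("mallet_head",[.6469,.1424,.234])):
  for c in(s,t):print(l,[(np.round(r["at"],1).tolist(),round(r["confidence"],2)) for r in manip.pinpoint(c,l)][:4],np.round(proj(c,X),1))
for l in("tool_a","shaker","cups"):
  for c in(s0,s,t0,t):
    try:print(l,[np.round(r["at"]).tolist() for r in manip.pinpoint(c,l)])
    except Exception as e:print(l,'old')
a=cv2.resize(s["frame"][120:280,90:390],(800,427))[:, :400*2];b=cv2.resize(t["frame"][60:220,110:410],(800,427))
im=cv2.resize(np.vstack([a,b]),(562,600));cv2.imwrite("pics/end.png",im[:,:,::-1])
E
```

```text
t 28.4167 pos [ 0.3712 -0.4669  0.2444] yaw -0.1164 q [ 1.12  0.27 -0.37  1.52  0.1   1.35 -0.94] w 83.8 F [-1.   0.7  0.3]
tall_mid [([134.3, 226.7], 0.58)] [137.1 226.9]
tall_mid [([364.8, 131.6], 0.77)] [363.5 132.8]
short_mid [([158.9, 218.4], 0.84), ([215.4, 185.1], 0.83), ([312.1, 201.6], 0.66)] [160.6 218.8]
short_mid [([193.1, 253.4], 0.76), ([352.7, 171.3], 0.68), ([320.5, 250.4], 0.65), ([263.7, 107.6], 0.31)] [354.7 169.9]
mallet_head [([279.1, 208.0], 0.78)] [279.8 210. ]
mallet_head [([199.6, 91.3], 0.89), ([363.0, 131.1], 0.42)] [200.9  90.7]
tool_a old
tool_a [[309.0, 224.0], [340.0, 232.0], [226.0, 208.0], [253.0, 210.0]]
tool_a old
tool_a [[235.0, 102.0], [140.0, 89.0], [265.0, 109.0], [168.0, 92.0]]
shaker old
shaker [[193.0, 256.0]]
shaker old
shaker [[304.0, 145.0]]
cups old
cups []
cups old
cups [[216.0, 201.0]]
```

View pics/end.png

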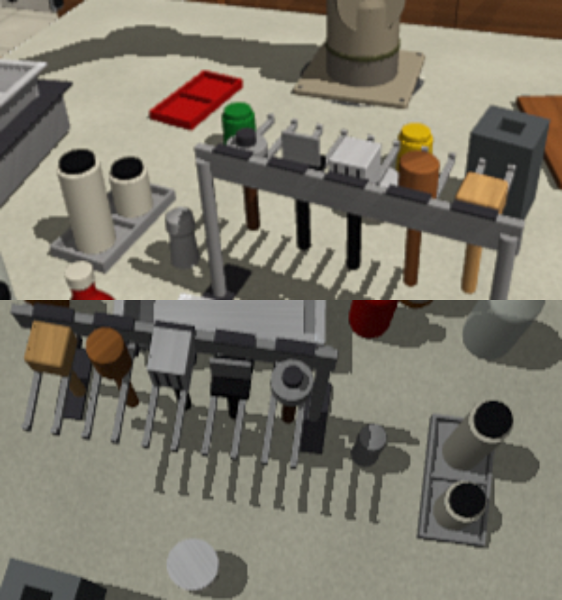

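The final view shows the mallet against the bar between the scraper and the pounder. Both canisters stand in the tray, the tall one at the back, and the neighbours are unmoved. Handing in.

```bash
python3 -c "
from workcell import manip
print(manip.hand_in())"
```

```text
the job is handed in; nothing more can be done
None
```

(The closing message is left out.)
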